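# Dress a row of sanding blocks to a line with a straightedge

### The arm

A 7-joint arm with a two-finger parallel gripper is mounted at the origin on a cart in front of the work surface, level with it; the furniture and walls round the work are solid. World frame = base frame: x ahead of the robot, y to its left, z up, the work surface at z = 0. Lengths are in mm, angles in rad, forces in N, time in s.
With the tool pointing down it reaches from about 400 to 875 mm from the base axis. Payload 4.4 kg.
Tool frame: the origin (TCP) lies between the finger pads; the fingertips stand ctrl.finger_overhang ahead of it and the grasp point (between the pads) lies 11 mm behind it (ctrl.finger_overhang is the distance from the TCP to the fingertips, in mm); z points along the fingers, y is the direction in which the jaws open and shut (so a half turn about z gives the same grasp; the last joint's range is limited). The gripper opens to 85 mm and grips with 20 to 120 N. Pads are 22 mm wide; open, the fingers measure 114 mm over their backs; the gripper's body (76 mm by 85 mm) begins 54 mm behind the grasp point. The pads swing forward as they close: fully open they stand 13 mm farther back than shut.
Start: joints at [-1.395, 0.628, 0.038, 1.517, -0.027, 0.996, -0.02], TCP at [155.618, 631.111, 239.313] pointing down, gripper open.
Joint ranges: [-3.06, 3.06], [-0.37, 2.12], [-1.25, 1.32], [0.18, 2.47], [-1.1, 4.24], [0.23, 1.98], [-2.94, 2.94]. Speed limits (rad/s): [2.57, 2.57, 3.14, 3.14, 3.14, 3.14, 3.14].

### API

Orientations are given as [roll, pitch, yaw] about the fixed x, y, z axes, in that order (R = Rz(yaw) Ry(pitch) Rx(roll)).
In Python, from cell import ctrl gives the robot as it stands. The module is installed in compiled form; this text tells all that it offers.
- The arm moves only by the tool step_arm, never from a script. Its argument "deltas" is a list that holds one entry, the list of rows, each a list of 7 numbers: the opening, from 0 (shut) to 1 (fully open), then the shift along the world's x, y, z in mm, then the turn, a rotation vector about the world's x, y, z in rad. In form: [[[grip, tx, ty, tz, rx, ry, rz], ...]]. A call has 1 to 10 rows; each row shifts and turns the commanded pose from where the row before left it; what a row does not reach is not made up. A row lasts 1/12 s, in which the tool goes at most 41.7 mm and 7.16 degrees, less where a joint would pass 70% of its speed; a pose out of reach is approached as far as the arm can. A call is refused whole if a number of a shift passes 41.7 or a number of a turn 0.125, either way. A call with a gripper value outside its range is refused whole. The fingers move at their own pace and stop on an object; the grip force is fixed at half the most. Time passes only in rows, so rows that do not move let the fingers close. It gives the time, the measured TCP pose, the force and the opening at its end, in the units of the state.
- ctrl.read_state(): the state, without advancing time (a new reading comes with each control period).
- ctrl.get_image(name): name is "scene" or "top"; returns (picture, depth): 384x512x3 uint8, red, green, blue; 384x512 float32, mm along the optical axis (not along the pixel's ray), 0 where there is no reading.
- ctrl.camera_info(name): a dict with "intrinsics" (3x3 intrinsics, pixels), "distortion" ([k1, k2, p1, p2, k3] as OpenCV has them; the pictures are not rectified), "rvec" (rotation vector, rad) and "tvec" (3), from world to camera coordinates, as OpenCV has them. Camera axes: x right, y down, z forward; pixel columns grow to the right and rows downward; lengths in mm; the calibration is good to about 2 mm. A picture is of the moment at which its call begins. camera_info takes no time and is no camera call.
- ctrl.finish_job(): hands the job in, once; it reports no verdict.
The state is a dict: "clock": time; "qpos": joint angles; "qd": joint speeds; "tau": joint torques, N m; "eef_pos": TCP position; "tool_rot": TCP orientation; "force": force on the tool from outside, world axes, zero at the start; "torque": the same for the moment, N m; "width": finger opening in mm.
Only numpy, scipy, OpenCV 4.12 (cv2) and the standard library are available. Lean on these libraries where they do the work, as an engineer would, in place of code of your own. Each camera call takes 0.05 s, during which the arm holds its last target.

### The job

Three cork sanding blocks lie ragged across the dark line on the plywood board and must be squared up in one straight row, ready for paper to be glued on. Take the straightedge by its rib and, with its steel edge, push the blocks away from you until the near faces of all three stand flush along the far side of the dark line, without touching the blocks with the gripper or lifting them. Then lay the straightedge down flat on the bench to the left of the board, and leave everything else where it stands.

Things in the scene. Friction and masses are not known exactly. Their poses are not given: they have to be found in the camera images.
- line_mid (a point): Middle of the far side of the 3 mm wide dark line inlaid flush in the board's top, 9 mm above the bench. Axes are the board's: x away from the robot, square to the line; y along the line to the left; z up. The line stops nothing.
- board: Plywood board fixed to the bench, 200 (x) x 390 (y) x 9 mm; origin at the centre of its underside, axes as for the line, whose far side is at x = +30 mm.
- straightedge_grip (a point): Grip point of the loose wooden straightedge (0.3 kg): middle of its rib, 36 mm above its underside. x points to its pushing edge, y along it, z up. Rib 120 (y) x 20 (x) mm, standing 40 mm above the blade, top 54 mm above the underside. Blade 360 mm long (y +-180), 14 mm thick, from x = -25 to +45 mm. It lies flat on the bench left of the board at first.
- straightedge_edge (a point): Middle of the straight, steel-shod pushing edge of the straightedge, 7 mm above its underside, 45 mm ahead (x) of the grip point; same axes. The edge runs 180 mm to either side along y.
- block_left_center (a point): Centre of the left one of three loose cork sanding blocks (about 0.08 kg), 60 (x) x 100 (y) x 29 mm, flat on the board. The near face, 100 mm wide, is 30 mm from the centre at its own -x. When square its x points away from the robot, y left. It stops sliding where the push stops.
- block_middle_center (a point): Centre of the middle one of three loose cork sanding blocks (about 0.08 kg), 60 (x) x 100 (y) x 29 mm, flat on the board. The near face, 100 mm wide, is 30 mm from the centre at its own -x. When square its x points away from the robot, y left. It stops sliding where the push stops.
- block_right_center (a point): Centre of the right one of three loose cork sanding blocks (about 0.08 kg), 60 (x) x 100 (y) x 29 mm, flat on the board. The near face, 100 mm wide, is 30 mm from the centre at its own -x. When square its x points away from the robot, y left. It stops sliding where the push stops.
- screw_jar: Bystander: jar with black lid, 62 mm diameter, 75 mm tall, standing loose on the bench left of the board; origin at the centre of its underside.
- tape_measure: Bystander: tape measure, 36 x 79 x 66 mm, standing loose on the bench right of the board; origin at the centre of its underside.

How it is judged:
By the outcome, as a careful person would: the job done as asked, in the order asked, and still so for the second after the job is handed in, with the robot touching nothing.
It also fails if it takes over 51 s, if anything falls off the work surface, if the arm or the gripper's body presses on something with over 40 N, if the wrist force passes 120 N, or if a joint passes its speed limit or range.

## Working session

There is one attempt and no reset: what is moved stays moved. The work goes in short steps, Python scripts to look and compute and a tool call to move; the robot and the scene stay as the last step left them, time stands still between calls to the robot, and variables do not carry over. Pictures are saved under pics/ and viewed, and the job is handed in when it is done.

Besides the shell and the picture viewer there is one more tool, called after ">>>" by a JSON object that holds its "name" and its "arguments", one argument or row to a line. step_arm: Moves the arm, as the interface text tells. Its arguments: {"type":"object","properties":{"deltas":{"type":"array"}},"required":["deltas"]}

```bash
mkdir -p pics
python3 - <<'E'
from cell import ctrl
import cv2,numpy as np
s=ctrl.read_state()
for k,v in s.items(): print(k,np.round(v,3))
print(ctrl.finger_overhang)
for n in("scene","top"):
    im,d=ctrl.get_image(n); cv2.imwrite(f"pics/{n}0.png",im[:,:,::-1]); np.save(f"{n}0.npy",d); np.save(f"{n}0im.npy",im)
    print(n,ctrl.camera_info(n))
E
```

```text
clock 0.0
qpos [-1.395  0.629  0.038  1.518 -0.027  0.996 -0.02 ]
qd [ 0.    -0.001  0.002  0.     0.001  0.     0.   ]
tau [-0.0000e+00 -5.6341e+01  1.2260e+00 -1.9345e+01  1.1000e-02  1.0000e-02
 -0.0000e+00]
eef_pos [155.475 630.513 238.395]
tool_rot [-3.14  0.    2.9 ]
force [ 0.777 -0.109  0.039]
torque [-0.045  0.042  0.033]
width 85.261
8.0
scene {'intrinsics': array([[429.09984012,   0.        , 258.78408063],
       [  0.        , 429.09984012, 193.49044573],
       [  0.        ,   0.        ,   1.        ]]), 'distortion': array([-0.03590444,  0.        ,  0.        ,  0.        ,  0.        ]), 'rvec': array([ 2.20705556, -0.53760703,  0.27696779]), 'tvec': array([-471.11967351,  194.09655739, 1334.67585156])}
top {'intrinsics': array([[375.20925751,   0.        , 258.45847815],
       [  0.        , 375.20925751, 195.60855607],
       [  0.        ,   0.        ,   1.        ]]), 'distortion': array([-0.12770673,  0.        ,  0.        ,  0.        ,  0.        ]), 'rvec': array([ 2.10562324, -2.11150479,  0.2321759 ]), 'tvec': array([ -23.25386646,  526.18058781, 1103.86899272])}
```

View pics/scene0.png

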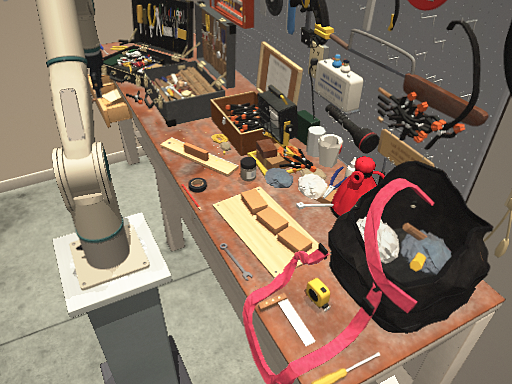

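View pics/top0.png

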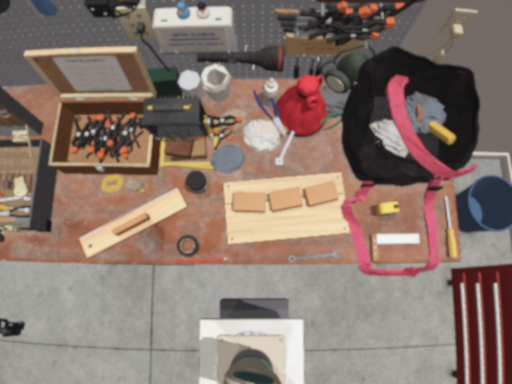

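```bash
cat > h.py <<'E'
import cv2,numpy as np
from cell import ctrl
def cam(n):
    c=ctrl.camera_info(n);return c["intrinsics"],c["distortion"],cv2.Rodrigues(c["rvec"])[0],np.array(c["tvec"])
def ray(n,uv,z):
    K,D,R,t=cam(n)
    p=cv2.undistortPoints(np.array(uv,float).reshape(-1,1,2),K,D).reshape(-1,2)
    d=np.c_[p,np.ones(len(p))]@R; c=-R.T@t
    s=(z-c[2])/d[:,2]
    return c+d*s[:,None]
def proj(n,P):
    c=ctrl.camera_info(n)
    return cv2.projectPoints(np.array(P,float).reshape(-1,1,3),c["rvec"],c["tvec"],c["intrinsics"],c["distortion"])[0].reshape(-1,2)
E
python3 - <<'E'
import cv2,numpy as np
from h import *
im=np.load("top0im.npy")[:,:,::-1]
cv2.imwrite("pics/ct1.png",cv2.resize(im[160:260,70:200],None,fx=6,fy=6,interpolation=cv2.INTER_CUBIC)[:600,:800])
cv2.imwrite("pics/ct2.png",cv2.resize(im[165:255,215:365],None,fx=5,fy=5,interpolation=cv2.INTER_CUBIC))
im=np.load("scene0im.npy")[:,:,::-1]
cv2.imwrite("pics/cs1.png",cv2.resize(im[125:285,150:340],None,fx=3.7,fy=3.7,interpolation=cv2.INTER_CUBIC))
print(ray("top",[[0,0],[511,0],[0,262],[460,262]],0))
K,D,R,t=cam("top");print(-R.T@t)
K,D,R,t=cam("scene");print(-R.T@t)
E
```

```text
[[ 1394.22296764  1073.03283366     0.        ]
 [ 1387.66604189 -1101.47720209     0.        ]
 [  311.93681527   846.11430234     0.        ]
 [  314.44666469  -684.18809944     0.        ]]
[ 276.96312999  -20.82552538 1191.13023155]
[  -22.68390986 -1016.87651312  1003.21206452]
```

View pics/ct1.png

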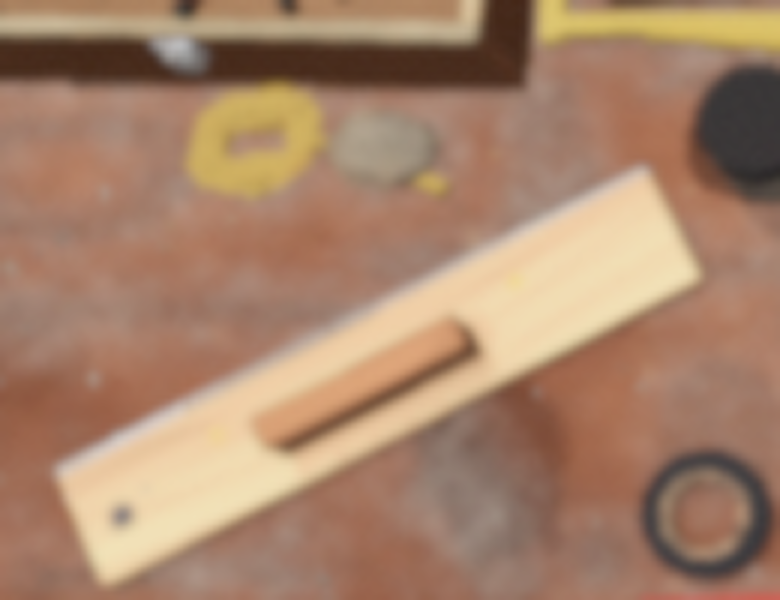

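View pics/ct2.png

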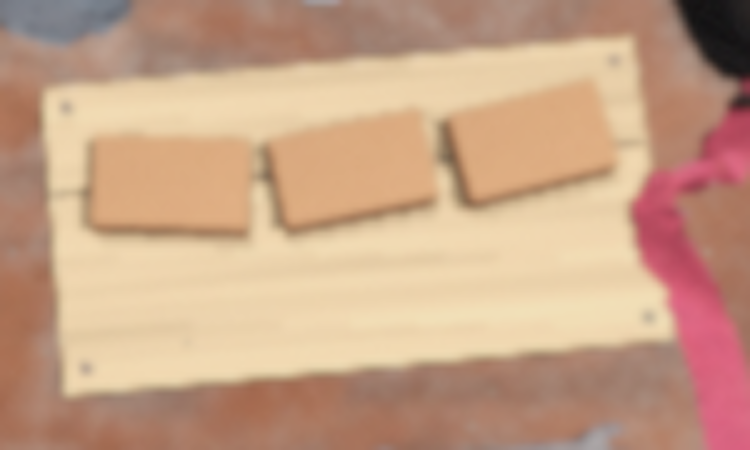

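View pics/cs1.png

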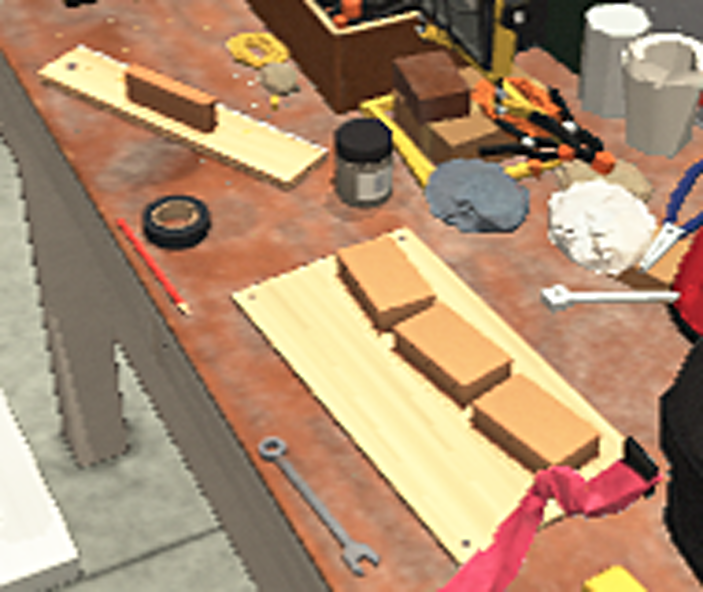

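```bash
cat > m.py <<'E'
import sys
from h import *
def crop(pts,s,ox,oy): 
    p=np.array(pts,float); return (p+.5)/s-.5+np.array([ox,oy])
E
python3 - <<'E'
from m import *
np.set_printoptions(suppress=True,precision=1)
b=ray("top",crop([(43,88),(633,38),(672,338),(65,395)],5,215,165),9)
print("board",b,b.mean(0)); 
for i in range(4): print(np.linalg.norm(b[i]-b[i-1]))
e=[b[1]-b[0],b[2]-b[3]];print("yaw",[np.arctan2(v[1],v[0])+np.pi/2 for v in e])
l=ray("top",crop([(50,193),(85,190),(258,177),(440,158),(617,143),(640,141)],5,215,165),9);print("line",l)
s=ray("top",crop([(55,470),(645,168),(700,275),(108,585)],6,70,160),14);print("SE",s,s.mean(0))
for i in range(4): print(np.linalg.norm(s[i]-s[i-1]))
for v in (s[1]-s[0],s[2]-s[3]): print(np.arctan2(v[1],v[0])+np.pi/2)
# depth plane checks
d=np.load("top0.npy")
im=np.load("top0im.npy")
K,D,R,t=cam("top")
for (u,v) in [(290,225),(250,203),(322,193),(150,205),(120,212),(132,223),(135,240)]:
    p=cv2.undistortPoints(np.array([[[u,v]]],float),K,D)[0,0]
    print(u,v,im[v,u],R.T@(np.array([p[0],p[1],1])*d[v,u]-t))
# contours by color
hsv=cv2.cvtColor(im,cv2.COLOR_RGB2HSV);print([hsv[v,u] for u,v in [(290,225),(250,203),(322,193),(110,230),(132,223),(120,200)]])
E
```

```text
board [[ 581.7   89.7    9. ]
 [ 615.  -297.8    9. ]
 [ 416.6 -313.1    9. ]
 [ 382.4   72.7    9. ]] [ 498.9 -112.1    9. ]
200.03375079403673
388.95757549853533
199.03588645703474
387.31963647317434
yaw [np.float64(0.08581395494015909), np.float64(0.08840953684948638)]
line [[ 512.    84.     9. ]
 [ 513.9   61.5    9. ]
 [ 522.2  -49.8    9. ]
 [ 534.4 -167.5    9. ]
 [ 544.1 -283.5    9. ]
 [ 545.4 -298.7    9. ]]
SE [[396.9 556.8  14. ]
 [562.9 239.1  14. ]
 [504.  206.8  14. ]
 [335.9 521.7  14. ]] [449.9 381.1  14. ]
70.46325037367518
358.4565747329833
67.22131197690268
356.91715714625747
0.48145525228423436
0.4904105323453176
290 225 [237 212 173] [ 441.2 -125.     6.3]
250 203 [221 173 130] [505.9   1.7  42.1]
322 193 [220 172 129] [ 538.1 -225.7   39. ]
150 205 [239 208 168] [505.6 325.4  13.3]
120 212 [152 119 104] [484.2 427.4   3.5]
132 223 [216 160 117] [441.3 368.3  51.3]
135 240 [159 114  95] [393.7 373.   -1.5]
[array([ 18,  69, 237], dtype=uint8), array([ 14, 105, 221], dtype=uint8), array([ 14, 105, 220], dtype=uint8), array([ 16,  79, 236], dtype=uint8), array([ 13, 117, 216], dtype=uint8), array([ 10, 127, 165], dtype=uint8)]
```

Run:
```python
from m import *
np.set_printoptions(suppress=True,precision=1)
im=np.load("top0im.npy");d=np.load("top0.npy")
yaw=.087;c0=np.array([499,-112.1])
def loc(P): P=np.atleast_2d(P)[:,:2]-c0; return np.c_[P@[np.cos(yaw),np.sin(yaw)],P@[-np.sin(yaw),np.cos(yaw)]]
hsv=cv2.cvtColor(im,cv2.COLOR_RGB2HSV)
m=((hsv[...,1]>92)&(hsv[...,1]<130)&(hsv[...,2]>190)&(hsv[...,0]<18)).astype(np.uint8)*255
m[:170]=0;m[260:]=0
cs,_=cv2.findContours(m,cv2.RETR_EXTERNAL,cv2.CHAIN_APPROX_NONE)
for c in cs:
    a=cv2.contourArea(c)
    if a<100: continue
    r=cv2.boxPoints(cv2.minAreaRect(c.astype(np.float32)))
    z=54 if r[:,0].mean()<180 else 38
    P=ray("top",r,z)
    print(a,"ctr",P.mean(0)); print(np.c_[P,loc(P)])
    e=max([P[i]-P[i-1] for i in range(4)],key=np.linalg.norm); print("yaw",(np.arctan2(e[1],e[0])+np.pi/2+.5)%np.pi-.5,[np.linalg.norm(P[i]-P[i-1]) for i in range(4)])
for n,pts in (("jar",[(195,183)]),):
    print(n,loc(ray("top",pts,75)),ray("top",pts,75))
# strap points
K,D,R,t=cam("top")
dd=cv2.medianBlur(d,3)
pk=((hsv[...,0]>160)&(hsv[...,1]>110)&(hsv[...,2]>120))
for (v,u) in np.argwhere(pk):
    if 335<u<365 and 180<v<262 and v%4==0 and u%3==0:
        p=cv2.undistortPoints(np.array([[[u,v]]],float),K,D)[0,0];P=R.T@(np.array([p[0],p[1],1])*dd[v,u]-t)
        print(u,v,P,loc(P[None])[0])
```

```text
149.5 ctr [441.9 376.   54. ]
[[420.  432.8  54.  -31.4 549.7]
 [479.4 329.1  54.   18.8 441.3]
 [463.7 319.3  54.    2.3 432.9]
 [404.5 422.7  54.  -47.7 541. ]]
yaw 0.5200365749423921 [np.float64(18.50848157493832), np.float64(119.52450804788911), np.float64(18.5209727479241), np.float64(119.1207119627226)]
505.0 ctr [513.1   6.4  38. ]
[[487.8  57.2  38.    3.6 169.6]
 [543.8  55.1  38.   59.1 162.7]
 [538.4 -44.9  38.   45.1  63.5]
 [482.6 -41.8  38.  -10.3  71.4]]
yaw -0.05374605111030317 [np.float64(99.1994304799169), np.float64(56.00169142632399), np.float64(100.19819063813216), np.float64(55.92524836721225)]
498.5 ctr [ 522.3 -110.    38. ]
[[ 540.3  -56.5   38.    46.    51.8]
 [ 559.9 -153.6   38.    57.1  -46.7]
 [ 504.  -163.1   38.     0.6  -51.2]
 [ 484.8  -66.8   38.   -10.2   46.4]]
yaw 0.19965790075570777 [np.float64(56.4020856528121), np.float64(99.11947649547328), np.float64(56.72326774669763), np.float64(98.14057957471374)]
480.5 ctr [ 539.6 -224.3   38. ]
[[ 556.  -171.2   38.    51.6  -63.9]
 [ 579.8 -265.7   38.    67.2 -160. ]
 [ 522.9 -276.9   38.     9.5 -16
[... 2538 characters left out ...]
240 [ 390.8 -356.2   12.6] [-129.  -233.8]
357 244 [ 379.  -338.2    5.1] [-139.2 -214.8]
360 244 [ 378.7 -347.3    7.3] [-140.3 -223.9]
363 244 [ 378.3 -356.2   10.4] [-141.4 -232.7]
357 248 [ 366.2 -337.3    5.9] [-151.8 -212.8]
360 248 [ 366.  -346.5    7.9] [-152.9 -221.9]
363 248 [ 365.7 -355.7    9.7] [-154.  -231.1]
357 252 [ 353.4 -335.8    9.1] [-164.5 -210.2]
360 252 [ 353.2 -345.1   10.5] [-165.5 -219.5]
363 252 [ 353.1 -355.1    9.4] [-166.5 -229.4]
357 256 [ 340.9 -335.8    7. ] [-176.9 -209.1]
360 256 [ 340.7 -345.1    8.2] [-177.9 -218.4]
363 256 [ 340.5 -354.3    9.9] [-179.  -227.5]
360 260 [ 328.1 -344.4    8.7] [-190.4 -216.5]
363 260 [ 327.9 -353.7    9.8] [-191.4 -225.8]
```

>>> {"name": "step_arm", "arguments": {
  "deltas": [
    [[1, 20, -18, 0, 0, 0, -0.06], [1, 20, -18, 0, 0, 0, -0.06], [1, 20, -18, 0, 0, 0, -0.06], [1, 20, -18, 0, 0, 0, -0.06], [1, 20, -18, 0, 0, 0, -0.06], [1, 20, -18, 0, 0, 0, -0.06], [1, 20, -18, 0, 0, 0, -0.06], [1, 20, -18, 0, 0, 0, -0.06], [1, 20, -18, 0, 0, 0, -0.06], [1, 20, -18, 0, 0, 0, -0.06]]
  ]
}}

```text
clock: 0.93
eef_pos: [356.2, 449.9, 239.0]
tool_rot: [-3.141, 0.0, 2.297]
force: [0.1, -0.1, -0.2]
width: 85.2
```

Run:
```python
from h import *
s=ctrl.read_state()
for k in ("clock","qpos","eef_pos","tool_rot","force"): print(k,np.round(s[k],3))
```

```text
clock 0.933
qpos [-1.085  0.526  0.207  1.739 -0.133  0.891 -0.095]
eef_pos [356.232 449.931 239.015]
tool_rot [-3.141  0.     2.297]
force [ 0.122 -0.097 -0.22 ]
```

>>> {"name": "step_arm", "arguments": {
  "deltas": [
    [[1, 17, -15, -15, 0, 0, -0.047], [1, 17, -15, -15, 0, 0, -0.047], [1, 17, -15, -15, 0, 0, -0.047], [1, 17, -15, -15, 0, 0, -0.047], [1, 17, -14, -15, 0, 0, -0.047], [1, 0, 0, -20, 0, 0, 0], [1, 0, 0, -20, 0, 0, 0], [1, 0, 0, -10, 0, 0, 0]]
  ]
}}

```text
clock: 1.6
eef_pos: [439.7, 375.8, 111.9]
tool_rot: [-3.138, 0.001, 2.064]
force: [-0.2, -0.0, 0.2]
width: 85.6
```

Run:
```python
from h import *
for n in("scene","top"):
    im,d=ctrl.get_image(n)
    if n=="top": c=im[160:260,70:200]; f=6
    else: c=im[100:220,130:260];f=5
    cv2.imwrite(f"pics/{n}1.png",cv2.resize(c[:,:,::-1],None,fx=f,fy=f,interpolation=cv2.INTER_CUBIC))
s=ctrl.read_state();print(s["eef_pos"],s["tool_rot"],s["qpos"])
```

```text
[439.21437448 376.2810578  112.39814443] [-3.13727372e+00  7.69485618e-04  2.06503182e+00] [-0.89081776  0.70602602  0.21183331  1.83337951 -0.23383349  0.63083396
 -0.0437425 ]
```

View pics/top1.png

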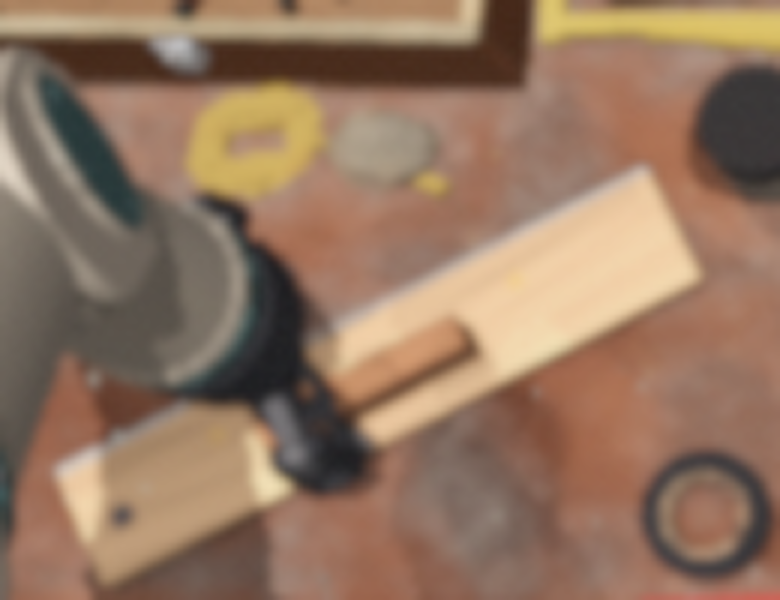

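View pics/scene1.png

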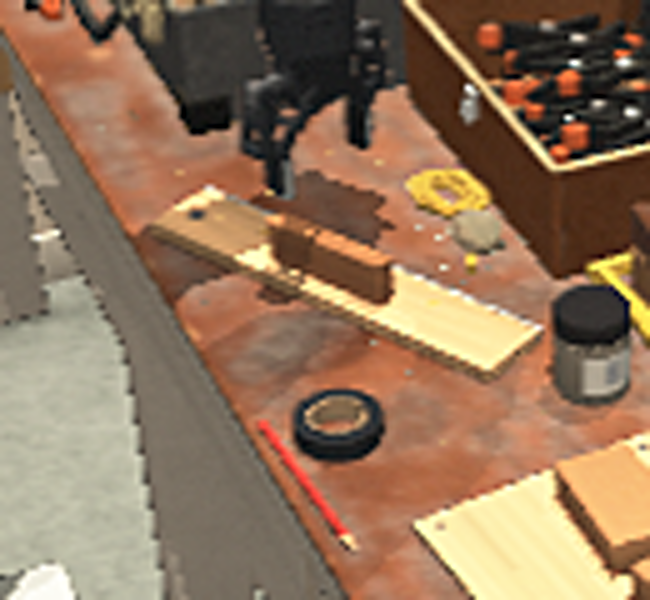

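>>> {"name": "step_arm", "arguments": {
  "deltas": [
    [[1, 2, 0, -20, 0, 0, 0], [1, 0, 0, -20, 0, 0, 0], [1, 0, 0, -20, 0, 0, 0], [1, 0, 0, -14, 0, 0, 0], [1, 0, 0, -10, 0, 0, 0], [1, 0, 0, 0, 0, 0, 0]]
  ]
}}

```text
clock: 2.2
eef_pos: [441.8, 377.0, 29.3]
tool_rot: [-3.14, 0.0, 2.065]
force: [-0.4, -0.7, 0.6]
width: 85.4
```

Run:
```python
from h import *
s=ctrl.read_state();print(s["eef_pos"],s["tool_rot"],s["qpos"],s["force"])
n="scene"
im,d=ctrl.get_image(n)
c=im[100:220,130:260];f=5
cv2.imwrite(f"pics/{n}2.png",cv2.resize(c[:,:,::-1],None,fx=f,fy=f,interpolation=cv2.INTER_CUBIC))
```

```text
[441.83928962 377.01589919  29.31528171] [-3.13962432e+00  2.08484103e-04  2.06544212e+00] [-0.85589376  0.83722229  0.16133366  1.85859024 -0.2679455   0.46874301
 -0.01227126] [-0.4041314  -0.74883311  0.58235957]
```

View pics/scene2.png

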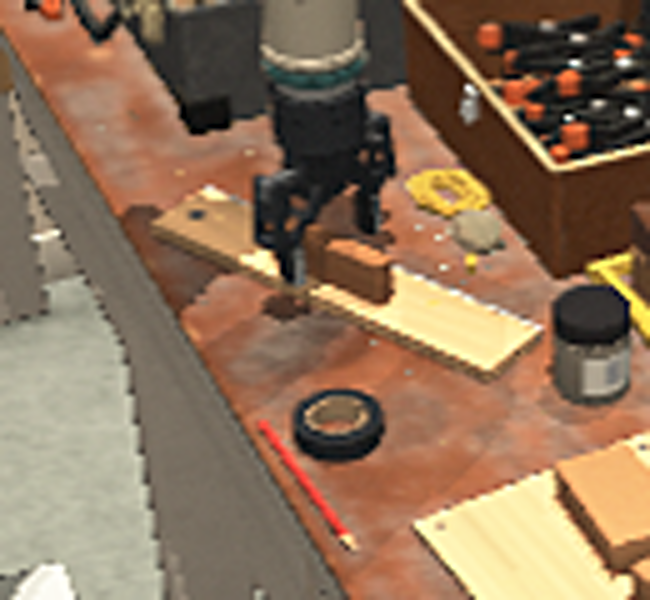

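>>> {"name": "step_arm", "arguments": {
  "deltas": [
    [[0, 0, 0, 0, 0, 0, 0], [0, 0, 0, 0, 0, 0, 0], [0, 0, 0, 0, 0, 0, 0], [0, 0, 0, 0, 0, 0, 0], [0, 0, 0, 0, 0, 0, 0], [0, 0, 0, 0, 0, 0, 0], [0, 0, 0, 0, 0, 0, 0], [0, 0, 0, 0, 0, 0, 0]]
  ]
}}

```text
clock: 2.92
eef_pos: [442.8, 377.2, 30.9]
tool_rot: [3.141, -0.0, 2.065]
force: [-0.7, -1.0, 5.7]
width: 19.1
```

>>> {"name": "step_arm", "arguments": {
  "deltas": [
    [[0, 0, 0, 5, 0, 0, 0], [0, 0, 0, 10, 0, 0, 0], [0, 0, 0, 15, 0, 0, 0], [0, 0, 0, 20, 0, 0, 0], [0, 0, 0, 20, 0, 0, 0], [0, 0, 0, 20, 0, 0, 0], [0, 0, 0, 10, 0, 0, 0], [0, 0, 0, 5, 0, 0, 0], [0, 0, 0, 0, 0, 0, 0]]
  ]
}}

```text
clock: 3.67
eef_pos: [442.9, 377.5, 136.3]
tool_rot: [3.14, -0.001, 2.065]
force: [-0.1, 0.5, -2.9]
width: 19.4
```

Run:
```python
from h import *
s=ctrl.read_state();print(s["eef_pos"],s["tool_rot"],s["qpos"],s["force"],s["width"])
for n in("scene","top"):
    im,d=ctrl.get_image(n)
    if n=="top": c=im[160:260,70:200]; f=6
    else: c=im[100:220,130:260];f=5
    cv2.imwrite(f"pics/{n}3.png",cv2.resize(c[:,:,::-1],None,fx=f,fy=f,interpolation=cv2.INTER_CUBIC))
```

```text
[442.90312867 377.45859717 136.28525717] [ 3.13996834e+00 -5.11850871e-04  2.06488843e+00] [-0.89736152  0.6731693   0.22607137  1.81448799 -0.2251383   0.67719448
 -0.04895946] [-0.06548723  0.45811683 -2.90085657] 19.375979779437376
```

View pics/scene3.png

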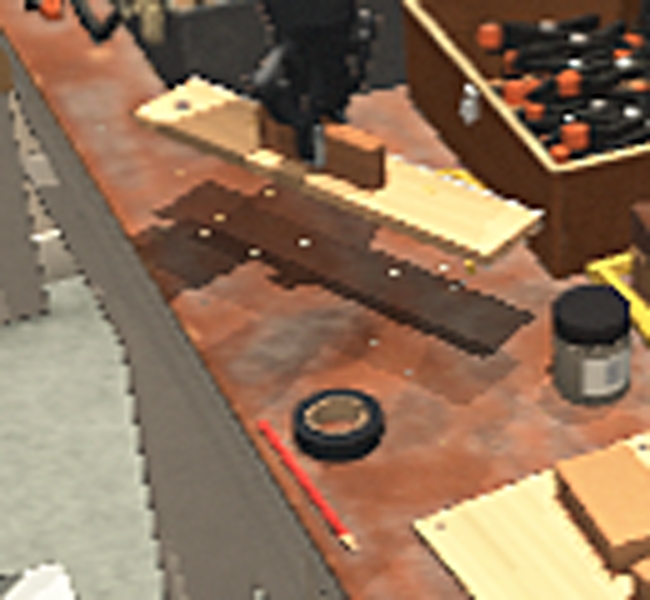

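View pics/top3.png

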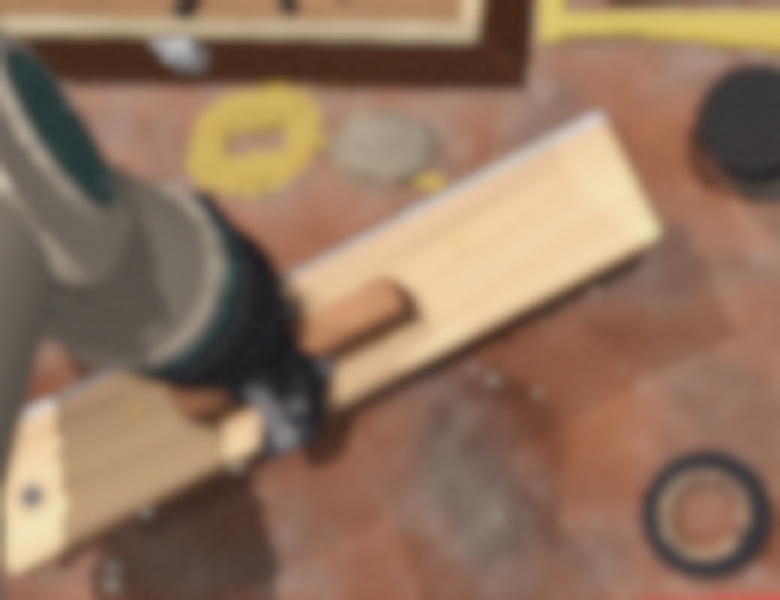

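>>> {"name": "step_arm", "arguments": {
  "deltas": [
    [[0, 0, -8, 0, 0, 0, -0.01], [0, -1, -16, 0, 0, 0, -0.02], [0, -1, -24, 0, 0, 0, -0.02], [0, -1, -28, 0, 0, 0, -0.025], [0, -1, -28, 0, 0, 0, -0.025], [0, -1, -28, 0, 0, 0, -0.025], [0, -1, -28, 0, 0, 0, -0.025], [0, -1, -28, 0, 0, 0, -0.025], [0, -1, -28, 0, 0, 0, -0.025], [0, -1, -28, 0, 0, 0, -0.025]]
  ]
}}

```text
clock: 4.6
eef_pos: [432.6, 130.9, 134.6]
tool_rot: [-3.14, 0.001, 1.838]
force: [0.4, -0.6, -2.4]
width: 19.3
```

>>> {"name": "step_arm", "arguments": {
  "deltas": [
    [[0, -1, -28, 0, 0, 0, -0.025], [0, -1, -28, 0, 0, 0, -0.025], [0, -1, -28, 0, 0, 0, -0.025], [0, -1, -28, 0, 0, 0, -0.025], [0, -1, -28, 0, 0, 0, -0.025], [0, -1, -28, 0, 0, 0, -0.02], [0, -1, -24, 0, 0, 0, -0.02], [0, -1, -16, 0, 0, 0, -0.02], [0, -1, -16, 0, 0, 0, -0.01], [0, 0, -8, 0, 0, 0, 0]]
  ]
}}

```text
clock: 5.43
eef_pos: [423.3, -101.6, 134.8]
tool_rot: [-3.14, 0.001, 1.641]
force: [-0.6, -0.7, -2.7]
width: 19.0
```

Run:
```python
from h import *
s=ctrl.read_state();print(s["eef_pos"],s["tool_rot"],s["qpos"],s["force"],s["width"])
for n in("scene","top"):
    im,d=ctrl.get_image(n);np.save(n+"4im.npy",im)
    if n=="top": c=im[165:265,190:370]; f=4.4
    else: c=im[125:285,150:340];f=3.7
    cv2.imwrite(f"pics/{n}4.png",cv2.resize(c[:,:,::-1],None,fx=f,fy=f,interpolation=cv2.INTER_CUBIC))
```

```text
[ 423.30020468 -101.56181135  134.76820742] [-3.13988763e+00  9.07084539e-04  1.64052283e+00] [ 0.01556084  0.52367053  0.21837968  2.19930193 -0.25246637  0.44271102
  0.50431334] [-0.64041982 -0.71572423 -2.68529047] 18.962475430065023
```

View pics/scene4.png

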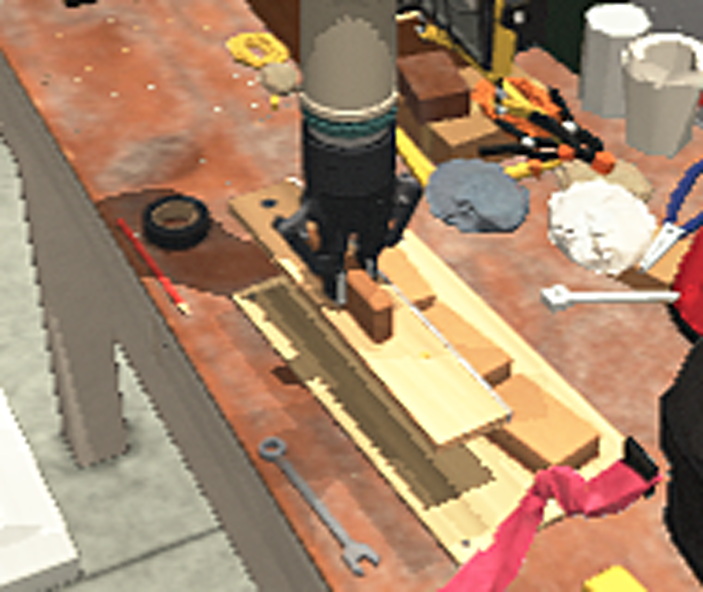

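View pics/top4.png

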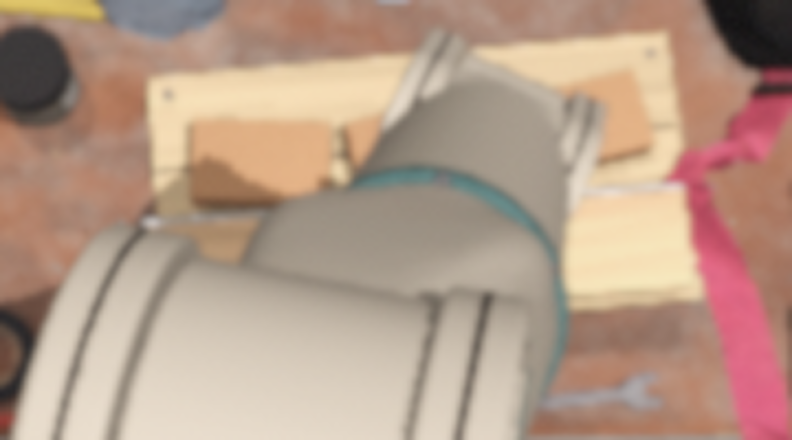

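Run:
```python
from m import *
np.set_printoptions(suppress=True,precision=1)
P=ray("top",crop([(148,220),(255,213),(600,190),(686,184),(700,297)],4.4,190,165),118);print(P)
from numpy import *
for a,b in((0,3),(1,3),(0,2)): v=P[b]-P[a];print(arctan2(v[1],v[0])+pi/2)
y=1.6405-pi/2;t=array([423.3,-101.6])
L=(P[:,:2]-t);print(c_[L@[cos(y),sin(y)],L@[-sin(y),cos(y)]])
# line in scene cam & fresh board estimates from scene
S=ray("scene",crop([(232,295),(403,229),(632,440)],3.7,150,125),9);print(S)
```

```text
[[ 456.6   77.7  118. ]
 [ 461.1    7.2  118. ]
 [ 475.8 -221.7  118. ]
 [ 479.6 -279.7  118. ]
 [ 403.9 -285.3  118. ]]
0.06435506145819359
0.06435216901941176
0.06411437295095412
[[  45.7  176.6]
 [  45.3  105.9]
 [  44.  -123.4]
 [  43.8 -181.6]
 [ -32.1 -181.9]]
[[ 383.5   69.9    9. ]
 [ 577.3   86.5    9. ]
 [ 617.5 -264.1    9. ]]
```

>>> {"name": "step_arm", "arguments": {
  "deltas": [
    [[0, 0, 3, -10, 0, 0, 0.008], [0, 0, 3, -20, 0, 0, 0.009], [0, 0, 0, -20, 0, 0, 0], [0, 0, 0, -18, 0, 0, 0], [0, 0, 0, -12, 0, 0, 0], [0, 0, 0, -8, 0, 0, 0], [0, 0, 0, -4, 0, 0, 0], [0, 0, 0, 0, 0, 0, 0], [0, 0, 0, 0, 0, 0, 0]]
  ]
}}

```text
clock: 6.28
eef_pos: [424.1, -91.5, 44.6]
tool_rot: [-3.139, -0.002, 1.664]
force: [-1.0, -0.1, -2.6]
width: 19.5
```

```bash
cat > snap.py <<'E'
import sys
from h import *
i=sys.argv[1]
s=ctrl.read_state()
for k in("clock","eef_pos","tool_rot","qpos","force","width"): print(k,np.round(s[k],3))
for n in("scene","top"):
    im,d=ctrl.get_image(n);np.save(n+i+"im.npy",im)
    if n=="top": c=im[165:265,190:370]; f=4.4
    else: c=im[125:285,150:340];f=3.7
    cv2.imwrite(f"pics/{n}{i}.png",cv2.resize(c[:,:,::-1],None,fx=f,fy=f,interpolation=cv2.INTER_CUBIC))
E
python3 snap.py 5
```

```text
clock 6.283
eef_pos [424.099 -91.455  44.599]
tool_rot [-3.139e+00 -2.000e-03  1.664e+00]
qpos [-0.008  0.722  0.23   2.252 -0.701  0.237  0.946]
force [-0.964 -0.076 -2.583]
width 19.462
```

View pics/scene5.png

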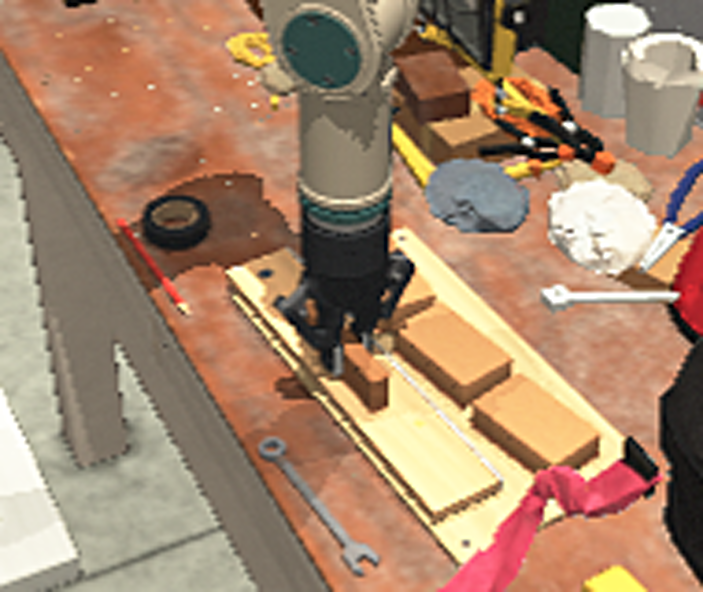

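View pics/top5.png

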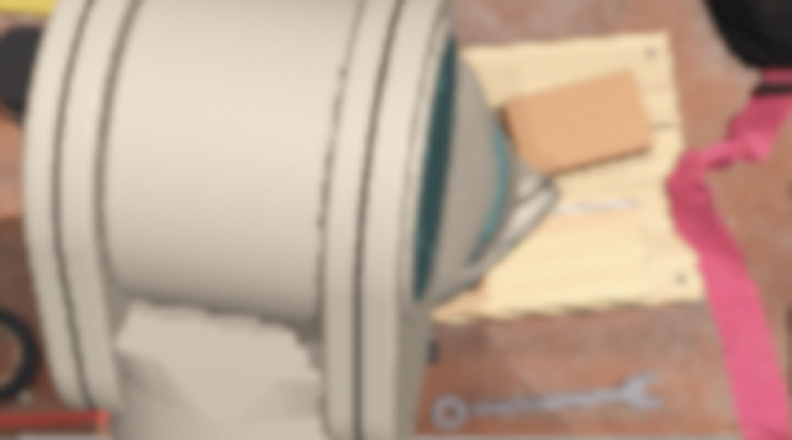

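>>> {"name": "step_arm", "arguments": {
  "deltas": [
    [[0, 2, -1, -0.5, 0, 0, 0], [0, 4, -1, -0.5, 0, 0, -0.002], [0, 4, -0.7, -0.5, 0, 0, -0.002], [0, 4, 0.3, 0, 0, 0, 0], [0, 4, 0.3, 0, 0, 0, 0], [0, 4, 0.4, 0, 0, 0, 0], [0, 4, 0.3, 0, 0, 0, 0], [0, 4, 0.4, 0, 0, 0, 0], [0, 4, 0.3, 0, 0, 0, 0], [0, 4, 0.4, 0, 0, 0, 0]]
  ]
}}

```text
clock: 7.22
eef_pos: [462.5, -92.8, 43.4]
tool_rot: [-3.14, -0.001, 1.658]
force: [-1.2, 0.0, -2.4]
width: 19.2
```

```bash
python3 snap.py 6
```

```text
clock 7.217
eef_pos [462.451 -92.836  43.381]
tool_rot [-3.140e+00 -1.000e-03  1.658e+00]
qpos [-0.061  0.753  0.299  2.155 -0.68   0.327  0.902]
force [-1.22   0.028 -2.394]
width 19.175
```

View pics/scene6.png

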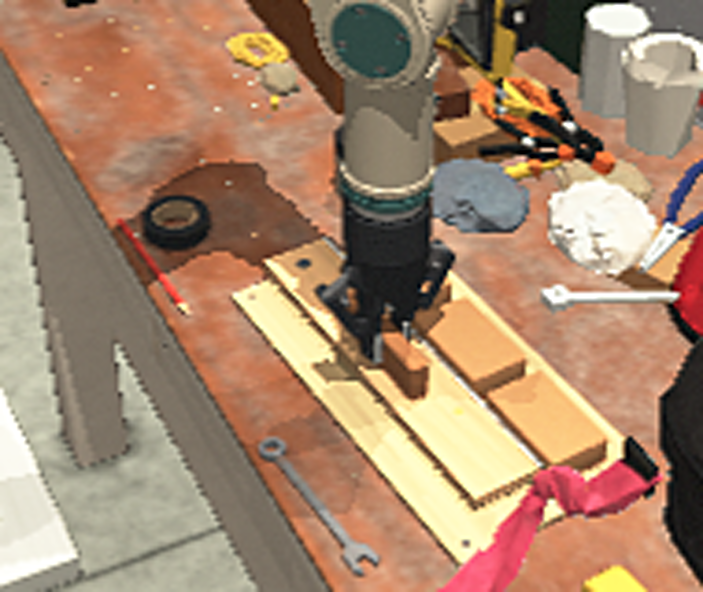

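>>> {"name": "step_arm", "arguments": {
  "deltas": [
    [[0, 3, 0.3, 0, 0, 0, 0], [0, 3, 0.2, 0, 0, 0, 0], [0, 3, 0.3, 0, 0, 0, 0], [0, 2, 0.2, 0, 0, 0, 0], [0, 2, 0.2, 0, 0, 0, 0], [0, 2, 0.1, 0, 0, 0, 0], [0, 1, 0.1, 0, 0, 0, 0], [0, 0, 0, 0, 0, 0, 0], [0, 0, 0, 0, 0, 0, 0], [0, 0, 0, 0, 0, 0, 0]]
  ]
}}

```text
clock: 8.15
eef_pos: [478.7, -91.7, 43.5]
tool_rot: [-3.141, -0.001, 1.658]
force: [-0.1, 0.5, -2.4]
width: 19.1
```

```bash
python3 snap.py 7
python3 - <<'E'
import numpy as np,cv2
im=np.load("scene7im.npy");cv2.imwrite("pics/z7.png",cv2.resize(im[170:265,210:330,::-1],None,fx=6,fy=6,interpolation=cv2.INTER_CUBIC))
E
```

```text
clock 8.15
eef_pos [478.682 -91.659  43.539]
tool_rot [-3.141e+00 -1.000e-03  1.658e+00]
qpos [-0.082  0.765  0.322  2.115 -0.671  0.362  0.88 ]
force [-0.056  0.471 -2.402]
width 19.082
```

View pics/z7.png

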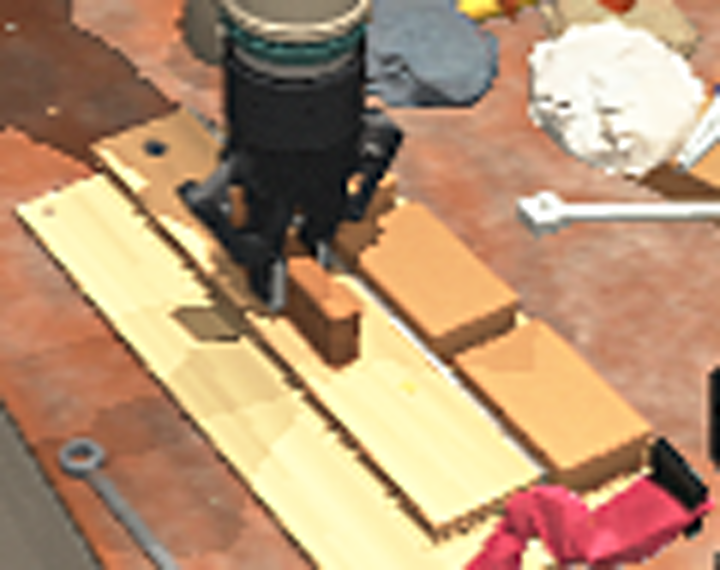

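View pics/top7.png

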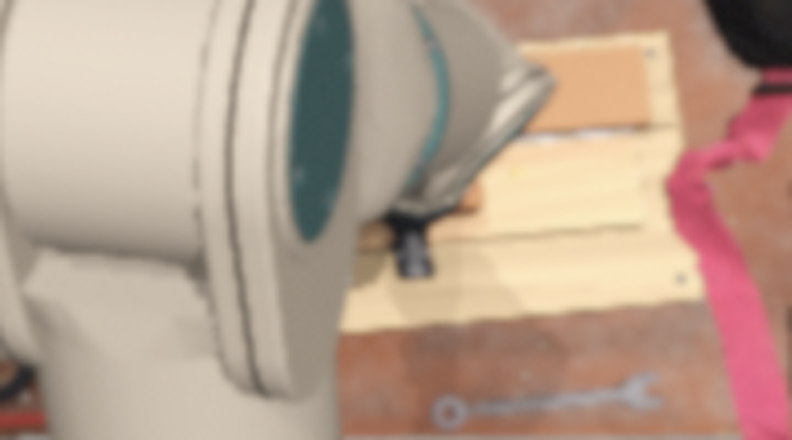

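Run:
```python
import numpy as np,cv2
im=np.load("top7im.npy");cv2.imwrite("pics/zt7.png",cv2.resize(im[170:215,300:360,::-1],None,fx=12,fy=12,interpolation=cv2.INTER_CUBIC))
im=np.load("top0im.npy");cv2.imwrite("pics/zt0.png",cv2.resize(im[170:215,300:360,::-1],None,fx=12,fy=12,interpolation=cv2.INTER_CUBIC))
```

```text
(no output)
```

View pics/zt7.png

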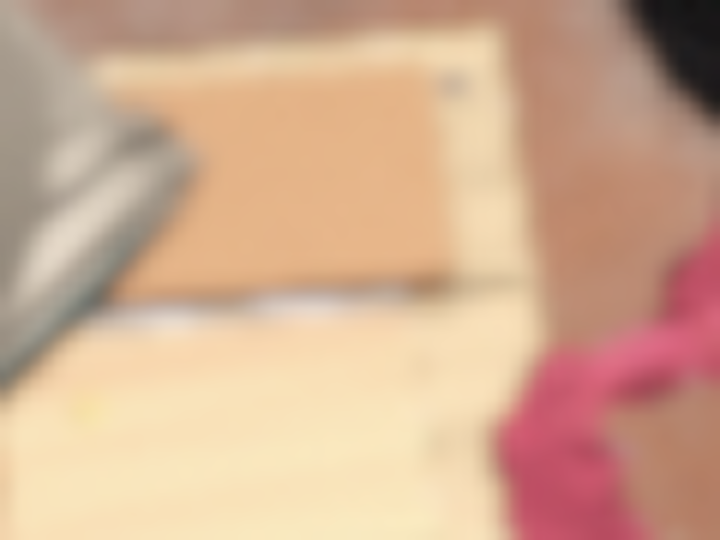

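View pics/zt0.png

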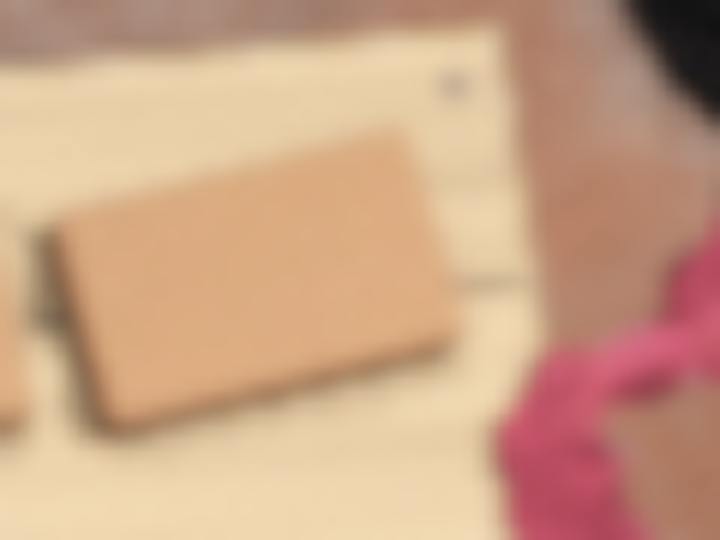

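Run:
```python
from m import *
np.set_printoptions(suppress=True,precision=1)
yaw=.087;c0=np.array([499,-112.1])
def loc(P): P=np.atleast_2d(P)[:,:2]-c0; return np.c_[P@[np.cos(yaw),np.sin(yaw)],P@[-np.sin(yaw),np.cos(yaw)]]
print(loc(ray("top",crop([(480,283),(500,281),(520,280)],12,300,170),9)))
print(loc(ray("top",crop([(105,307),(280,297),(400,289)],12,300,170),26.6)))
print("block near top edge",loc(ray("top",crop([(130,300),(280,288),(440,277)],12,300,170),38)))
print("board far/near",loc(ray("top",crop([(490,26)],12,300,170),9)),loc(ray("top",crop([(665,36),(672,337)],5,215,165),9)))
```

```text
[[  29.8 -179.8]
 [  29.9 -185.3]
 [  29.7 -190.8]]
[[  28.7  -74.3]
 [  27.2 -121.3]
 [  26.5 -153.7]]
block near top edge [[  27.6  -79.3]
 [  27.2 -119.3]
 [  26.4 -162.2]]
board far/near [[ 101.3 -192.6]] [[  99.  -216.6]
 [ -99.  -193.2]]
```

Run:
```python
import numpy as np,cv2
im=np.load("scene7im.npy")
cv2.imwrite("pics/za.png",cv2.resize(im[180:215,215:275,::-1],None,fx=12,fy=12,interpolation=cv2.INTER_CUBIC))
cv2.imwrite("pics/zb.png",cv2.resize(im[220:270,265:330,::-1],None,fx=12,fy=12,interpolation=cv2.INTER_CUBIC))
```

```text
(no output)
```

View pics/za.png

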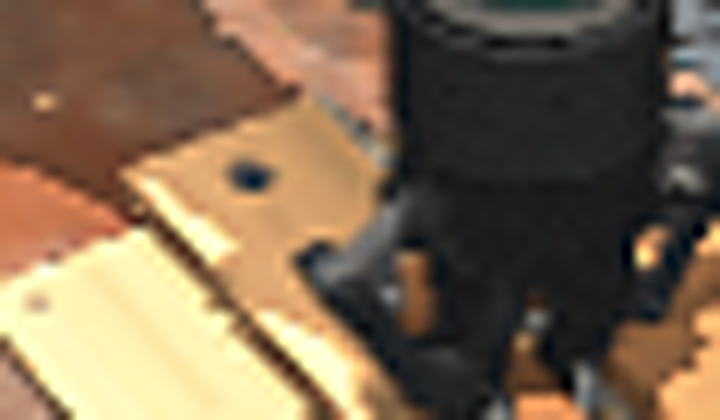

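View pics/zb.png

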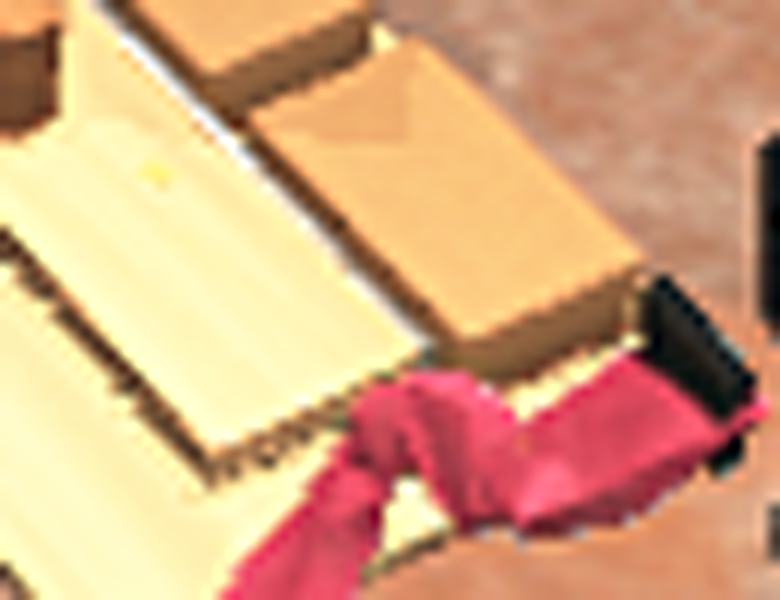

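Run:
```python
from m import *
np.set_printoptions(suppress=True,precision=1)
yaw=.087;c0=np.array([499,-112.1])
def loc(P): P=np.atleast_2d(P)[:,:2]-c0; return np.c_[P@[np.cos(yaw),np.sin(yaw)],P@[-np.sin(yaw),np.cos(yaw)]]
a=crop([(122,175),(300,92)],12,215,180);b=crop([(210,458),(430,345)],12,265,220)
P=ray("scene",np.r_[a,b],26.6);L=loc(P);print(L)
for i,j in((0,2),(1,3)):
  v=L[j]-L[i];print("rel yaw",np.arctan2(v[1],v[0])+np.pi/2)
im=np.load("scene0im.npy")
cv2.imwrite("pics/s0a.png",cv2.resize(im[178:258,205:275,::-1],None,fx=7,fy=7,interpolation=cv2.INTER_CUBIC))
cv2.imwrite("pics/s0b.png",cv2.resize(im[210:290,255:335,::-1],None,fx=7,fy=7,interpolation=cv2.INTER_CUBIC))
```

```text
[[ -44.   199.2]
 [  21.6  205.6]
 [ -45.1 -158.4]
 [  26.1 -156.7]]
rel yaw -0.003148722227116041
rel yaw 0.01237001353009548
```

View pics/s0a.png

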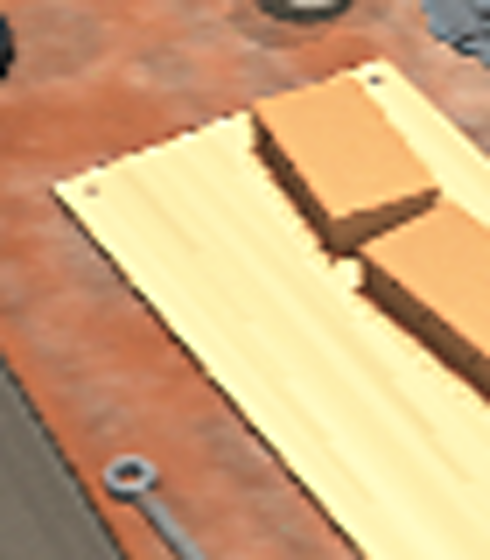

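View pics/s0b.png

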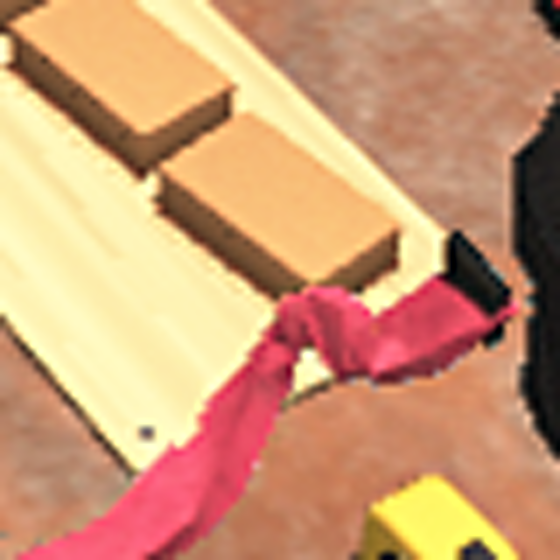

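Run:
```python
from m import *
np.set_printoptions(suppress=True,precision=1)
yaw=.087;c0=np.array([499,-112.1])
def loc(P): P=np.atleast_2d(P)[:,:2]-c0; return np.c_[P@[np.cos(yaw),np.sin(yaw)],P@[-np.sin(yaw),np.cos(yaw)]]
print(loc(ray("scene",crop([(55,186),(205,362),(388,62)],7,205,178),9)))
print(loc(ray("scene",crop([(132,468),(10,318),(440,232),(330,132)],7,255,210),9)))
```

```text
[[-98.4 192.2]
 [-98.2  41.9]
 [100.2 188.7]]
[[ -99.7 -193. ]
 [ -97.5  -93.6]
 [  99.  -153.6]
 [  96.   -73.9]]
```

>>> {"name": "step_arm", "arguments": {
  "deltas": [
    [[0, 1, 0.1, 0, 0, 0, 0], [0, 1, 0.1, 0, 0, 0, 0], [0, 1, 0.1, 0, 0, 0, 0], [0, 1, 0.1, 0, 0, 0, 0], [0, 0, 0, 0, 0, 0, 0], [0, 0, 0, 0, 0, 0, 0], [0, 0, 0, 0, 0, 0, 0]]
  ]
}}

```text
clock: 8.83
eef_pos: [482.5, -91.1, 43.4]
tool_rot: [-3.141, -0.001, 1.658]
force: [-0.9, 0.1, -3.0]
width: 18.9
```

```bash
python3 snap.py 8
```

```text
clock 8.833
eef_pos [482.499 -91.091  43.422]
tool_rot [-3.141e+00 -1.000e-03  1.658e+00]
qpos [-0.087  0.769  0.328  2.105 -0.668  0.371  0.875]
force [-0.933  0.073 -3.042]
width 18.859
```

>>> {"name": "step_arm", "arguments": {
  "deltas": [
    [[0, -2, -0.2, 0, 0, 0, 0], [0, -5, -0.4, 0, 0, 0, 0], [0, -10, -0.9, 0, 0, 0, 0], [0, -10, -0.9, 4, 0, 0, 0], [0, -8, -0.7, 10, 0, 0, 0], [0, -3, 0, 20, 0, 0, 0], [0, 0, 0, 25, 0, 0, 0], [0, 0, 0, 25, 0, 0, 0], [0, 0, 5, 10, 0, 0, 0], [0, 0, 15, 0, 0, 0, 0]]
  ]
}}

```text
clock: 9.77
eef_pos: [445.6, -76.9, 140.8]
tool_rot: [3.136, 0.002, 1.653]
force: [0.5, -0.1, -3.4]
width: 19.0
```

>>> {"name": "step_arm", "arguments": {
  "deltas": [
    [[0, 0, 25, 0, 0, 0, 0.01], [0, 0, 28, 0, 0, 0, 0.02], [0, 0, 28, 0, 0, 0, 0.02], [0, 0, 28, 0, 0, 0, 0.025], [0, 0, 28, 0, 0, 0, 0.025], [0, 0, 28, 0, 0, 0, 0.025], [0, 0, 28, 0, 0, 0, 0.025], [0, 0, 28, 0, 0, 0, 0.025], [0, 0, 28, 0, 0, 0, 0.025], [0, 0, 28, 0, 0, 0, 0.025]]
  ]
}}

```text
clock: 10.6
eef_pos: [443.5, 203.7, 138.3]
tool_rot: [-3.141, -0.001, 1.883]
force: [0.9, -0.7, -3.0]
width: 19.1
```

>>> {"name": "step_arm", "arguments": {
  "deltas": [
    [[0, 0, 28, 0, 0, 0, 0.025], [0, 0, 28, 0, 0, 0, 0.025], [0, 0, 28, 0, 0, 0, 0.025], [0, 0, 28, 0, 0, 0, 0.025], [0, 0, 26, 0, 0, 0, 0.025], [0, 0, 20, 0, 0, 0, 0.025], [0, 0, 12, 0, 0, 0, 0.015], [0, 0, 6, 0, 0, 0, 0.01], [0, 0, 0, 0, 0, 0, 0]]
  ]
}}

```text
clock: 11.35
eef_pos: [443.9, 379.2, 137.7]
tool_rot: [-3.14, -0.001, 2.059]
force: [-0.2, -0.8, -2.9]
width: 18.8
```

```bash
python3 snap.py 9;python3 - <<'E'
import numpy as np,cv2
im=np.load("top9im.npy");cv2.imwrite("pics/zt9.png",cv2.resize(im[165:255,215:365,::-1],None,fx=5,fy=5,interpolation=cv2.INTER_CUBIC))
cv2.imwrite("pics/top9full.png",im[:,:,::-1])
E
```

```text
clock 11.35
eef_pos [443.904 379.222 137.688]
tool_rot [-3.140e+00 -1.000e-03  2.059e+00]
qpos [-1.072  0.722  0.515  1.811 -0.504  0.744  0.204]
force [-0.151 -0.751 -2.861]
width 18.834
```

View pics/zt9.png

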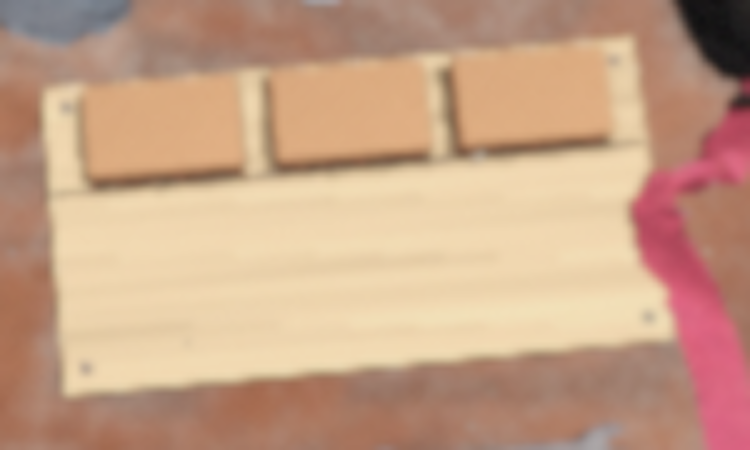

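View pics/scene9.png

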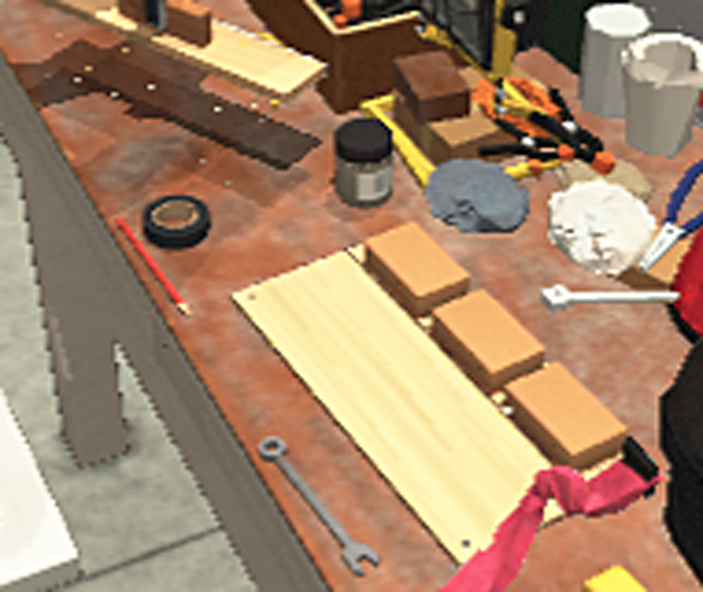

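View pics/top9full.png

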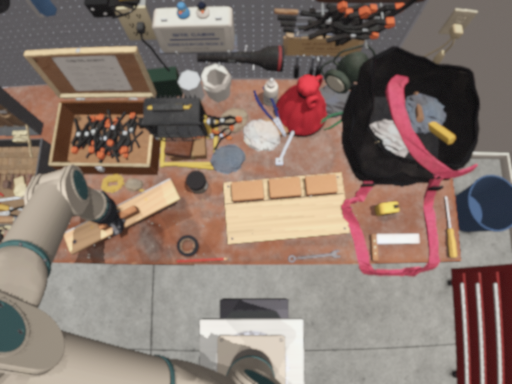

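Run:
```python
import numpy as np,cv2
im=np.load("top9im.npy")
cv2.imwrite("pics/a9.png",cv2.resize(im[175:215,222:286,::-1],None,fx=12,fy=12,interpolation=cv2.INTER_CUBIC))
cv2.imwrite("pics/b9.png",cv2.resize(im[175:215,284:348,::-1],None,fx=12,fy=12,interpolation=cv2.INTER_CUBIC))
```

```text
(no output)
```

View pics/a9.png

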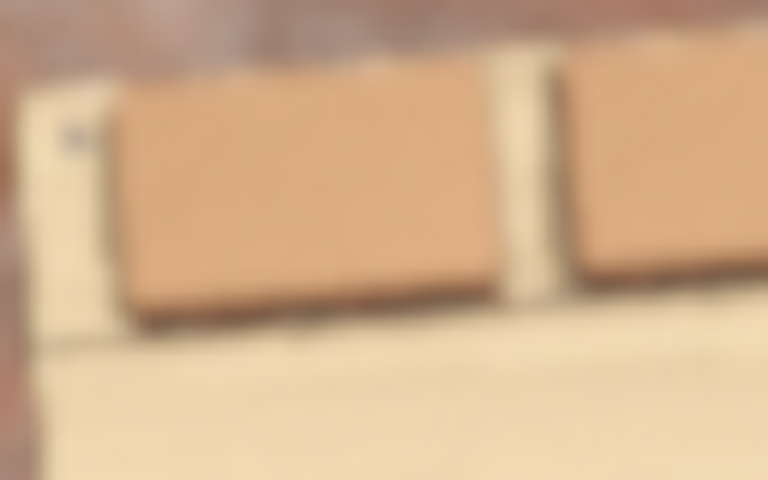

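View pics/b9.png

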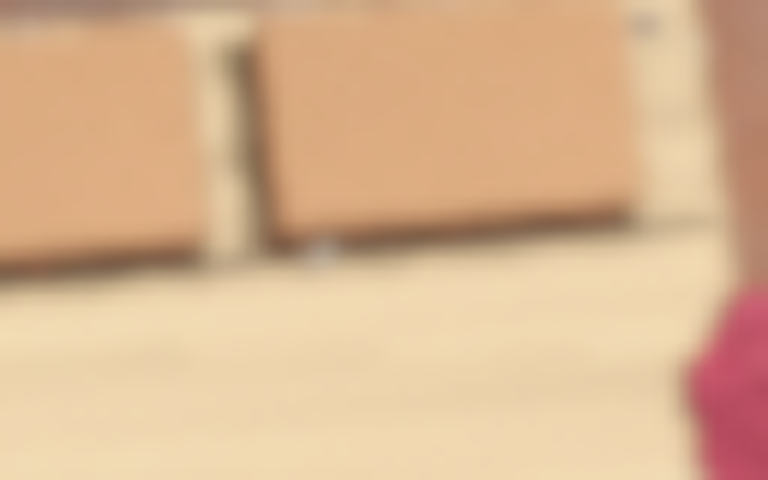

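Run:
```python
from m import *
np.set_printoptions(suppress=True,precision=1)
yaw=.087;c0=np.array([499,-112.1])
def loc(P): P=np.atleast_2d(P)[:,:2]-c0; return np.c_[P@[np.cos(yaw),np.sin(yaw)],P@[-np.sin(yaw),np.cos(yaw)]]
im=np.load("top9im.npy")
g=im.astype(float)
def col(u,lo,hi):
    return u
# columns profile: R-B saturation & brightness: top edge = half drop into dark; line/bottom = recovery
A=lambda p:crop(p,12,222,175);B=lambda p:crop(p,12,284,175)
print("line",loc(ray("top",np.r_[A([(50,345),(85,342),(120,338),(530,300)]),B([(228,263),(650,224),(700,220)])],9)))
# auto: per column
def prof(us):
    out=[]
    for u in us:
        # vertical profile of brightness (sum) v 175..215
        col=im[178:212,u].astype(float).sum(1)
        k=np.argmin(col[4:])+4  # darkest
        # top edge: half between plateau above and min
        hiA=np.median(col[k-8:k-3]);hiB=np.median(col[k+3:k+7]);m=col[k]
        i=k
        while col[i]<(hiA+m)/2:i-=1
        t=i+((hiA+m)/2-col[i])/(col[i+1]-col[i])
        j=k
        while col[j]<(hiB+m)/2:j+=1
        b=j-1+((hiB+m)/2-col[j-1])/(col[j]-col[j-1])
        out.append((u,178+t,178+b))
    return np.array(out)
for n,us in(("L",range(236,262,3)),("M",range(272,300,3)),("R",range(309,336,3)),("line",(227,228,229,230,338,340,341,342))):
    o=prof(us)
    print(n);print(np.c_[loc(ray("top",o[:,:2],38 if n!="line" else 9)),loc(ray("top",o[:,[0,2]],9))])
```

```text
line [[  29.4  190.7]
 [  29.3  181.3]
 [  29.6  171.9]
 [  30.1   61.5]
 [  29.6  -58. ]
 [  30.1 -173.7]
 [  29.9 -187.6]]
L
[[ 32.  155.7  27.8 157.6]
 [ 31.8 146.2  27.6 148. ]
 [ 31.6 136.8  27.6 138.3]
 [ 32.1 127.3  27.6 128.6]
 [ 31.6 117.9  27.3 119. ]
 [ 31.7 108.4  27.8 109.2]
 [ 31.4  99.   27.4  99.6]
 [ 31.8  89.5  27.2  89.9]
 [ 31.6  80.   27.7  80.2]]
M
[[ 31.5  42.2  27.9  41.4]
 [ 31.5  32.7  27.4  31.7]
 [ 31.5  23.2  27.5  22. ]
 [ 31.5  13.7  27.   12.3]
 [ 31.2   4.2  27.5   2.6]
 [ 31.2  -5.3  27.2  -7.1]
 [ 31.2 -14.8  26.9 -16.9]
 [ 31.3 -24.4  27.1 -26.6]
 [ 31.  -33.9  27.7 -36.5]
 [ 31.1 -43.5  27.  -46.2]]
R
[[  32.1  -75.5   27.   -78.8]
 [  31.9  -85.1   27.   -88.6]
 [  31.4  -94.6   26.8  -98.4]
 [  30.9 -104.1   27.4 -108.3]
 [  30.8 -113.8   27.2 -118.2]
 [  31.  -123.4   26.8 -128. ]
 [  31.2 -133.1   27.3 -137.9]
 [  30.8 -142.7   27.7 -147.9]
 [  30.9 -152.5   27.1 -157.7]]
line
[[  92.3  182.    81.7  182.8]
 [  89.4  179.    81.3  179.5]
 [  94.2  175.3   80.4  176.3]
 [  99.1  171.7   79.5  173.2]
 [  33.8 -175.2   25.1 -174. ]
 [  -7.4 -176.2  -22.9 -174.1]
 [  -7.3 -179.5  -23.6 -177.3]
 [  -7.4 -182.8  -25.5 -180.3]]
```

>>> {"name": "step_arm", "arguments": {
  "deltas": [
    [[0, -0.5, -1, -10, 0, 0, 0.005], [0, -0.5, -1, -20, 0, 0, 0], [0, 0, 0, -20, 0, 0, 0], [0, 0, 0, -20, 0, 0, 0], [0, 0, 0, -15, 0, 0, 0], [0, 0, 0, -10, 0, 0, 0], [0, 0, 0, -5, 0, 0, 0], [0, 0, 0, -2, 0, 0, 0], [0, 0, 0, 0, 0, 0, 0], [0, 0, 0, 0, 0, 0, 0]]
  ]
}}

```text
clock: 12.28
eef_pos: [443.9, 376.8, 36.1]
tool_rot: [3.141, -0.001, 2.062]
force: [0.7, 0.1, -2.4]
width: 19.0
```

>>> {"name": "step_arm", "arguments": {
  "deltas": [
    [[0, 0, 0, -2, 0, 0, 0], [0, 0, 0, -1.5, 0, 0, 0], [0, 0, 0, -1, 0, 0, 0], [0, 0, 0, -0.5, 0, 0, 0], [0, 0, 0, 0, 0, 0, 0], [0, 0, 0, 0, 0, 0, 0]]
  ]
}}

```text
clock: 12.78
eef_pos: [443.3, 376.9, 30.9]
tool_rot: [-3.141, -0.001, 2.063]
force: [-2.5, -0.6, 2.6]
width: 19.1
```

>>> {"name": "step_arm", "arguments": {
  "deltas": [
    [[0.3, 0, 0, 0, 0, 0, 0], [0.5, 0, 0, 0, 0, 0, 0], [0.7, 0, 0, 0, 0, 0, 0], [1, 0, 0, 0, 0, 0, 0], [1, 0, 0, 0, 0, 0, 0], [1, 0, 0, 0, 0, 0, 0], [1, 0, 0, 0, 0, 0, 0], [1, 0, 0, 0, 0, 0, 0]]
  ]
}}

```text
clock: 13.45
eef_pos: [443.4, 376.7, 30.5]
tool_rot: [-3.14, -0.001, 2.063]
force: [-0.1, 0.4, 0.5]
width: 85.5
```

>>> {"name": "step_arm", "arguments": {
  "deltas": [
    [[1, 0, 0, 5, 0, 0, 0], [1, 0, 0, 10, 0, 0, 0], [1, 0, 0, 20, 0, 0, 0], [1, 0, 0, 25, 0, 0, 0], [1, 0, 0, 25, 0, 0, 0], [1, 0, 0, 25, 0, 0, 0], [1, 0, 0, 20, 0, 0, 0], [1, 0, 0, 10, 0, 0, 0], [1, 0, 0, 5, 0, 0, 0], [1, 0, 0, 0, 0, 0, 0]]
  ]
}}

```text
clock: 14.28
eef_pos: [443.6, 377.1, 176.5]
tool_rot: [3.141, -0.002, 2.063]
force: [-0.1, 0.3, -0.5]
width: 85.1
```

```bash
python3 snap.py 10;python3 - <<'E'
import numpy as np,cv2
im=np.load("top10im.npy");cv2.imwrite("pics/t10.png",cv2.resize(im[150:270,50:370,::-1],None,fx=2.5,fy=2.5,interpolation=cv2.INTER_CUBIC))
E
```

```text
clock 14.283
eef_pos [443.564 377.082 176.5  ]
tool_rot [ 3.141e+00 -2.000e-03  2.063e+00]
qpos [-1.095  0.67   0.554  1.787 -0.467  0.817  0.181]
force [-0.105  0.286 -0.519]
width 85.126
```

View pics/t10.png

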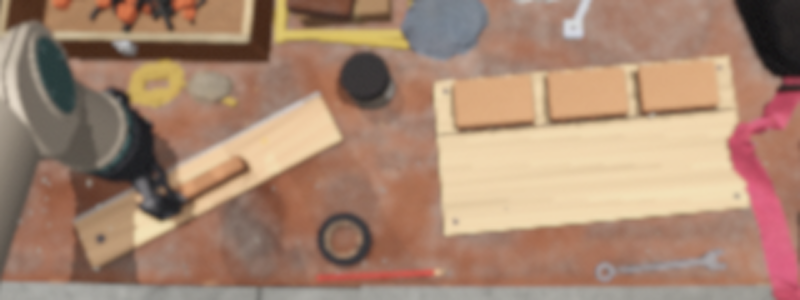

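View pics/scene10.png

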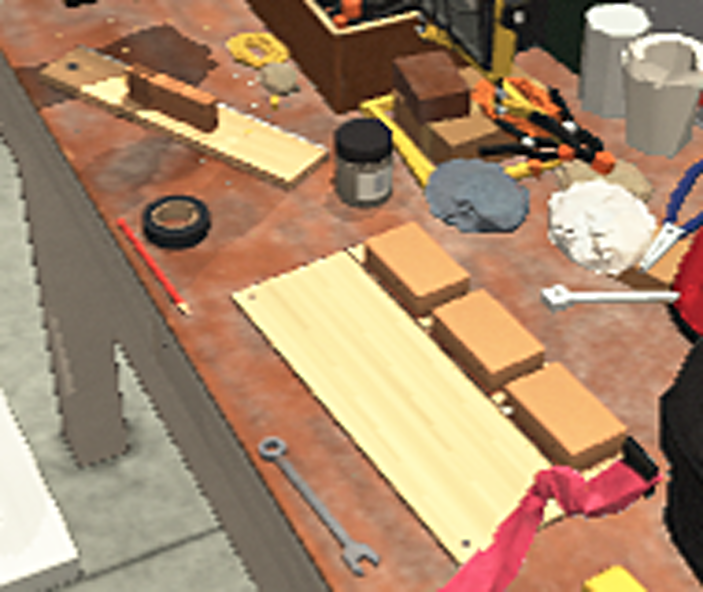

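```bash
python3 -c "
from cell import ctrl
print(ctrl.finish_job())"
```

```text
the job is handed in; nothing more can be done
None
```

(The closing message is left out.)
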